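# Tighten an air-line coupling and open the air

## Task

Screw the loose brass coupling nut on the blue air manifold down by hand, clockwise by its round knurled collar, just until it is finger-tight, without forcing it further with the fingers; then fit the open-end wrench on its hexagon and tighten it clockwise to its stop, where the white mark on the nut points at the white mark on the block. Lay the wrench back flat on its wooden-barred rest, along its length, let go, and only then open the air by swinging the red valve lever its full quarter turn, until it lies along the block. Leave the bottle, jar, hammer and screwdriver where they are.

Things in the scene. Friction and masses are not known exactly. Their poses are not given: they have to be found in the camera images.
- manifold: Fixed blue block, 220 mm along its y, 60 along x, top 45 mm above the table, on a 90 x 250 mm plate. Origin on the table under its centre. Nut axis at (0, 60 mm), valve axis at (0, -50). Copper pipes: from its -y end to y = -161 (37 mm high), and from under the nut to x = 76 (57 high). Gauge at (66, -20), r 24, 40 high.
- nut: Captive brass nut that only turns (vertical axis, never rises). Origin on its axis, 47 mm above the table. A hexagon (see nut_hex) with a round knurled collar on top (see nut_collar). White marks on the collar's top and the hexagon point along the nut's -y. Fully tight, its axes are parallel to the manifold's.
- block_mark (a point): Middle of the white mark on the block's top, 38 mm from the nut's axis towards the valve (the manifold's -y).
- nut_hex (a point): Centre of the nut's hexagon, 67 mm above the table. It is 46 mm across flats, 53.1 across corners, 58 to 76 mm above the table. Corners at 15, 75, 135, 195, 255, 315 degrees from the nut's x (counter-clockwise from above): a wrench fits with its length along any of these. Turns with the nut.
- nut_collar (a point): Centre of the round knurled collar, on the nut's axis, 92 mm above the table. Diameter 30 mm, 76 to 108 mm above the table; to turn with the fingers.
- nut_run (a joint): Free running of the nut, rad, clockwise seen from above positive; starts between 0.2 and 1.0. At 2.6 the nut seats: finger-tight. Turns easily (0.06 N m). The same nut then goes on turning as nut_tight.
- nut_tight (a joint): Final tightening of the nut after nut_run has reached 2.6, rad, clockwise positive, 0 at the start, hard stop at 0.6 (fully tight). Stiff: 0.9 N m, stays where it is left; a grip of some 20 N on the collar slips rather than moving it. Must be done with the wrench.
- wrench: Loose steel open-end wrench, about 0.26 kg, 197 mm long along its x, 10 mm thick, lying flat. Origin centred on its underside. Shank 20 mm wide, 10 mm thick, from x = -100 to +24 mm; grip it on the shank's sides between x = -55 and +15 mm. Head 72 mm wide from x = 24 mm; jaws open towards +x, 48 mm apart, slightly flared at the tips (x = 97 mm), throat at x = 42 mm.
- wrench_jaw (a point): Jaw centre, at (70, 0, 5 mm) in the wrench: coincides with point nut_hex when the wrench is fully home on the nut. With the wrench along a pair of corners it has about 1 mm to spare each side and turns 5 to 12 degrees before it bites.
- rest: Fixed tool rest: black base 180 x 100 mm, 6 mm thick, with two wooden cross bars 22 mm wide, 100 mm long, at x = -75 and +65 mm, tops 24 mm above the table. Origin on the table under its centre, x along its length. The wrench lies flat across both bars, lengthwise, its origin over the rest's origin at 24 mm height.
- valve (a joint): Valve lever angle, rad: 0 closed (lever points to the manifold's -x), 1.57 fully open (points to the manifold's -y, along the block, away from the nut), turning counter-clockwise seen from above about a vertical axis. Friction 0.2 N m; stays where it is left.
- valve_axis (a point): On the valve lever's turning axis, 71 mm above the table.
- valve_grip (a point): Centre of the lever's red sleeve, 70 mm from the axis, 71 mm above the table. The sleeve is 56 mm long, 14 mm wide, 16 mm high, 63 to 79 mm above the table.
- oil: Bystander: yellow bottle with a red cap, 56 mm diameter, 110 mm tall, origin at its foot.
- jar: Bystander: glass jar, 60 mm diameter, 70 mm tall, origin at its foot.
- hammer: Bystander: hammer 260 mm long, lying, handle to its -x, origin under its middle.
- driver: Bystander: red screwdriver 200 mm long, lying, handle to its -x, origin under its middle.
Not all that is in view belongs to the job. There is more than one size of the rest; the one meant has the size given above. Several things have the shape of the wrench; the one meant has the colours described above.

How it is judged:
By the outcome, as a careful person would: the job done as asked, in the order asked, and still so for the second after the job is handed in, with the robot touching nothing.
It also fails if it takes over 72 s, if anything falls off the work surface, if the arm or the gripper's body presses on something with over 40 N, if the wrist force passes 120 N, or if a joint passes its speed limit or range.

## Robot

A 7-joint arm with a two-finger parallel gripper is mounted at the origin on the work surface. World frame = base frame: x ahead of the robot, y to its left, z up, the work surface at z = 0. Lengths are in mm, angles in rad, forces in N, time in s.
With the tool pointing down it reaches from about 400 to 875 mm from the base axis. Payload 4.4 kg.
Tool frame: the origin (TCP) lies on the centre line of the jaws, within the pads' length; the fingertips stand 8 mm ahead of it and the grasp point (between the pads) lies 11 mm behind it; z points along the fingers, y is the line along which they close (so a half turn about z gives the same grasp; the last joint's range is limited). The gripper opens to 85 mm and grips with 20 to 120 N. Pads are 22 mm wide; open, the fingers measure 114 mm over their backs; the gripper's body (76 mm by 85 mm) begins 54 mm behind the grasp point. The pads swing forward as they close: fully open they stand 13 mm farther back than shut.
Start: joints at [-0.066, 0.628, 0.038, 1.517, -0.027, 0.996, -0.02], TCP at [650.014, 0.028, 205.613] pointing down, gripper open.
Joint ranges: [-3.06, 3.06], [-0.37, 2.12], [-1.25, 1.32], [0.18, 2.47], [-1.1, 4.24], [0.23, 1.98], [-2.94, 2.94]. Speed limits (rad/s): [2.57, 2.57, 3.14, 3.14, 3.14, 3.14, 3.14].

## Interface

Orientations are given as a unit quaternion [w, x, y, z].
In Python, from cell import get_state, get_image, calibration, hand_in gives the robot as it stands. The module is installed in compiled form; this text tells all that it offers.
- The arm moves only by the shell command python3 -m handwheel 'ROWS' [OPENING] [FORCE]. ROWS is JSON, a list of rows, each a list of 4 numbers: the shift along the tool's x, y, z in units of 4 cm (1.0 is 4 cm), then the turn about the tool's z in units of 0.15 rad (1.0 is 0.15 rad). In form: [[dx, dy, dz, twist], ...]. A call has 1 to 12 rows; each row shifts and turns the commanded pose from where the row before left it, along the tool's axes as they then stand; what a row does not reach is not made up. A row lasts 1/8 s, in which the tool goes at most 62.5 mm and 10.7 degrees, less where a joint would pass 70% of its speed; a pose out of reach is approached as far as the arm can. A call with a number of a shift or a turn outside -1 to 1 is refused whole. A call with a gripper value outside its range is refused whole. OPENING is the opening, from -1 (shut) to 1 (fully open), set as the call begins (- or left out, the last holds). The fingers move at their own pace and stop on an object; FORCE is the grip in N (left out, the last holds). Time passes only in rows, so rows that do not move let the fingers close. It gives the time, the measured TCP pose, the force, the opening and the grip force at its end, in the units of the state.
- get_state(): the state, without advancing time (a new reading comes with each control period).
- get_image(name): name is "scene" or "side" or "wrist"; returns the picture (384x512x3 uint8, blue, green, red); there is no depth.
- calibration(name): a dict with "mtx" (3x3 intrinsics, pixels), "T" (4x4, takes a point from camera to world coordinates); the wrist camera has in their place "tool_from_camera" (4x4, takes a point from camera to tool coordinates, whose origin is the TCP and whose axes are the flange's). Camera axes: x right, y down, z forward; pixel columns grow to the right and rows downward; lengths in mm; the calibration is good to about 2 mm. A picture is of the moment at which its call begins: read the wrist's pose just before it. calibration takes no time and is no camera call.
- hand_in(): hands the job in; it is judged then, once.
The state is a dict: "time_s": time; "joints": joint angles; "joint_vel": joint speeds; "effort": joint torques, N m; "tool_pos": TCP position; "tcp_rot": TCP orientation; "wrist_force": force on the tool from outside, world axes, zero at the start; "torque": the same for the moment, N m; "finger_gap": finger opening in mm; "grasp_force": force on a finger pad.
Only numpy, scipy, OpenCV 4.12 (cv2) and the standard library are available. Lean on these libraries where they do the work, as an engineer would, in place of code of your own. Each camera call takes 0.05 s, during which the arm holds its last target. There are 200 camera calls.

## Working session

There is one attempt and no reset: what is moved stays moved. The work goes in short steps, Python scripts to look and compute and a shell command to move; the robot and the scene stay as the last step left them, time stands still between calls to the robot, and variables do not carry over. Pictures are saved under pics/ and viewed, at most 10 in all, crops included, and the job is handed in when it is done.

```bash
mkdir -p pics; ls; python3 - <<'E'
from cell import *
import cv2,numpy as np
s=get_state();print(s)
for n in("scene","side"):
    im=get_image(n);cv2.imwrite(f"pics/{n}0.png",im);c=calibration(n);print(n,np.round(c["mtx"],1).tolist(),np.round(c["T"],3).tolist())
im=get_image("wrist");cv2.imwrite("pics/wrist0.png",im);c=calibration("wrist");print(np.round(c["mtx"],1).tolist(),np.round(c["tool_from_camera"],3).tolist())
E
```

```text
pics
{'time_s': 0.0, 'joints': array([-0.06579706,  0.62934373,  0.03844819,  1.51835808, -0.02701708,
        0.99628729, -0.01996701]), 'joint_vel': array([-8.89261179e-04,  5.51535361e-04,  1.87207145e-03,  1.10424049e-05,
       -5.87347704e-04, -5.78400731e-04, -2.80214148e-04]), 'effort': array([-1.11932164e-03, -5.63405585e+01,  1.22606792e+00, -1.93450052e+01,
        1.09587883e-02,  1.05136272e-02, -8.84369996e-06]), 'tool_pos': array([6.49335977e+02, 2.83709930e-02, 2.04693966e+02]), 'tcp_rot': array([-6.59238168e-04,  7.07100835e-01,  7.07112104e-01, -6.68943044e-04]), 'wrist_force': array([ 0.14877102, -0.19168101,  0.48649908]), 'torque': array([-0.05073715,  0.01260305,  0.01054678]), 'grasp_force': 0.0, 'finger_gap': 85.49607258334663}
scene [[446.8, 0.0, 259.0], [0.0, 446.8, 189.6], [0.0, 0.0, 1.0]] [[0.016, 0.826, -0.564, 1225.261], [1.0, -0.01, 0.014, 46.811], [0.006, -0.564, -0.826, 1118.744], [0.0, 0.0, 0.0, 1.0]]
side [[415.2, 0.0, 259.0], [0.0, 415.2, 193.1], [0.0, 0.0, 1.0]] [[-0.862, -0.315, 0.398, 111.329], [-0.507, 0.53, -0.68, 788.959], [0.003, -0.788, -0.616, 738.21], [0.0, 0.0, 0.0, 1.0]]
[[336.6, 0.0, 253.9], [0.0, 336.6, 192.5], [0.0, 0.0, 1.0]] [[0.0, -0.964, -0.264, 67.713], [1.0, 0.0, -0.0, 0.271], [0.001, -0.264, 0.964, -168.928], [0.0, 0.0, 0.0, 1.0]]
```

View images.

View pics/scene0.png

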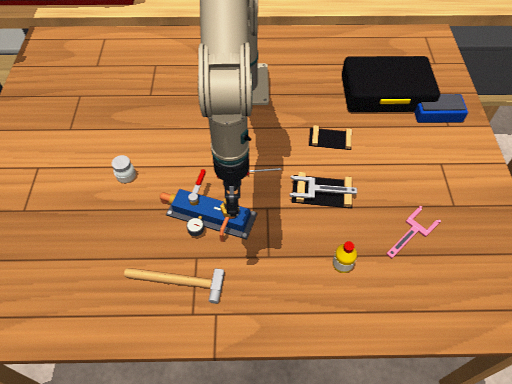

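View pics/side0.png

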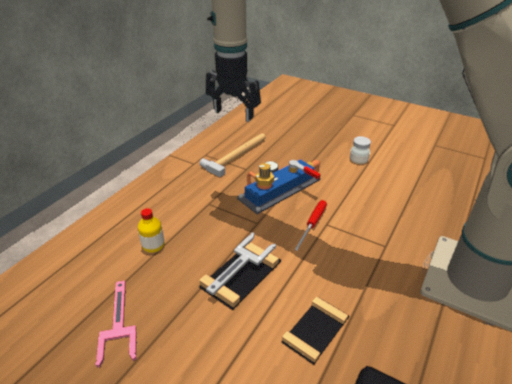

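```bash
python3 - <<'E'
import cv2,numpy as np
a=cv2.imread("pics/scene0.png");b=cv2.imread("pics/side0.png");w=cv2.imread("pics/wrist0.png")
r=lambda x:cv2.resize(x,(400,300),interpolation=cv2.INTER_CUBIC)
m=np.vstack([np.hstack([r(a[155:245,150:270]),r(a[110:260,260:460])]),np.hstack([r(b[140:260,180:340]),r(w)])])
cv2.imwrite("pics/m0.png",m)
E
```

```text
(no output)
```

View pics/m0.png

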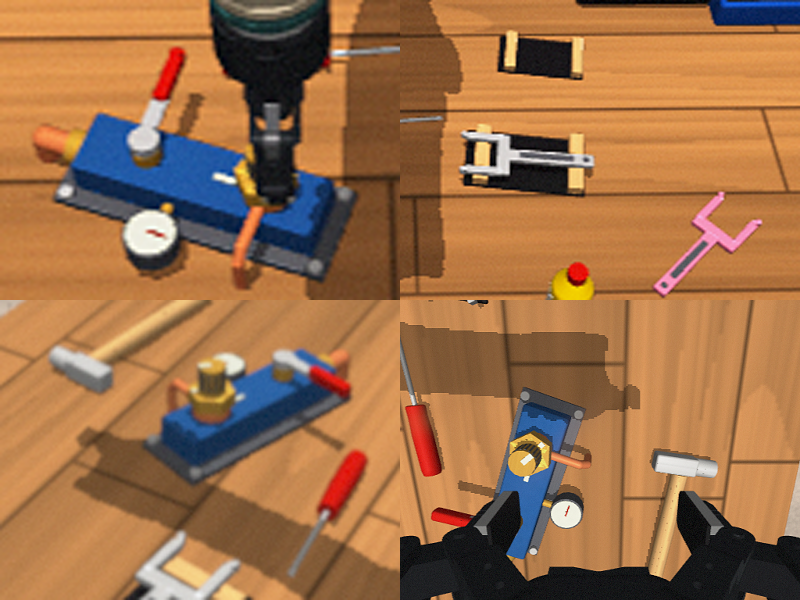

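Scene view: steel wrench with grey inset lies on the larger rest at scene (322,190), its jaws pointing to image left (world −y). Wrench candidates are that steel one and a pink one at (413,232); steel fits. Rest candidates are (322,192), which is about 180 mm long, and the smaller (330,138). I'll check the sizes by measuring. The nut is at wrist (~150,215), the block mark is beside it, and the red lever points to −x.

```bash
cat > h.py <<'E'
from cell import *
import cv2,numpy as np
from scipy.spatial.transform import Rotation as R
np.set_printoptions(precision=2,suppress=True)
def tool():
    s=get_state();T=np.eye(4);q=s["tcp_rot"];T[:3,:3]=R.from_quat([*q[1:],q[0]]).as_matrix();T[:3,3]=s["tool_pos"];return T
def grab(n):
    c=calibration(n);T=tool()@np.array(c["tool_from_camera"]) if n=="wrist" else np.array(c["T"])
    return get_image(n),(np.array(c["mtx"]),T)
def cast(uv,z,cam):
    K,T=cam;uv=np.atleast_2d(uv).astype(float)
    d=np.c_[uv,np.ones(len(uv))]@np.linalg.inv(K).T@T[:3,:3].T
    return (T[:3,3]+d*((z-T[2,3])/d[:,2])[:,None])[:,:2]
def proj(p,cam):
    K,T=cam;p=np.atleast_2d(p);c=(p-T[:3,3])@T[:3,:3];q=c@K.T;return q[:,:2]/q[:,2:]
def blobs(m,amin=6):
    n,l,st,ce=cv2.connectedComponentsWithStats(m.astype(np.uint8));return [(st[i,4],ce[i].round(1),st[i,:4].tolist(),l==i) for i in range(1,n) if st[i,4]>=amin]
def hsv(im):return [x.astype(int) for x in cv2.split(cv2.cvtColor(im,cv2.COLOR_BGR2HSV))]
E
python3 - <<'E'
from h import *
im,cam=grab("wrist");cv2.imwrite("pics/w1.png",im)
h,s,v=hsv(im)
print("white wrist")
for a,c,b,_ in blobs((s<60)&(v>170),4): print(a,c,b,cast(c,45,cam))
print("red wrist")
for a,c,b,m in blobs(((h<6)|(h>174))&(s>150)&(v>90),15): print(a,c,b,cast(c,75,cam))
sc,cs=grab("scene");h,s,v=hsv(sc)
print("scene black")
for a,c,b,m in blobs(v<45,150):
    r=cv2.minAreaRect(np.argwhere(m)[:,::-1].astype(np.float32));print(a,c,b,cast(c,6,cs))
print("scene wood bars")
for a,c,b,m in blobs((h>12)&(h<26)&(s>70)&(s<160)&(v>190),25): print(a,c,b,cast(c,24,cs))
print("scene grey steel")
for a,c,b,m in blobs((s<40)&(v>110),40): print(a,c,b,cast(c,34,cs))
cv2.imwrite("pics/w1c.png",np.hstack([cv2.resize(im[90:250,90:250],(480,480),interpolation=cv2.INTER_CUBIC),cv2.resize(sc[120:220,280:370],(320,356),interpolation=cv2.INTER_CUBIC).__getitem__(slice(0,356)) if 0 else cv2.copyMakeBorder(cv2.resize(sc[120:220,280:370],(320,356),interpolation=cv2.INTER_CUBIC),0,124,0,0,cv2.BORDER_CONSTANT)]))
E
```

```text
white wrist
24 [89.5  1.1] [86, 0, 9, 4] [[505.06 151.51]]
57 [ 15.4 127.4] [12, 120, 7, 15] [[419.51  42.39]]
43 [180.4 185.5] [176, 182, 10, 8] [[575.22 -15.2 ]]
117 [161.9 203.6] [154, 197, 17, 14] [[555.19 -34.31]]
1534 [364.3 213.4] [327, 199, 80, 28] [[763.   -44.69]]
970 [504.9 269.8] [492, 207, 20, 97] [[ 920.23 -108.76]]
45 [161.3 228.4] [158, 225, 8, 8] [[552.61 -61.41]]
1006 [211.8 274.1] [193, 257, 39, 35] [[ 603.61 -114.35]]
60 [170.  321.4] [166, 318, 9, 8] [[ 554.3  -173.93]]
red wrist
2187 [ 29.1 179.8] [7, 134, 44, 92] [[444.23  -2.38]]
16 [213.2 270.2] [211, 264, 6, 13] [[609.36 -93.48]]
758 [ 64.4 278.6] [40, 266, 52, 25] [[ 461.51 -102.89]]
scene black
4613 [387.5  82.8] [342, 56, 98, 56] [[  3.31 536.67]]
473 [331.3 138.8] [316, 129, 30, 20] [[266.51 304.84]]
686 [231.6 173.3] [213, 154, 36, 42] [[403.01 -18.85]]
182 [329.  181.7] [315, 177, 29, 9] [[438.44 279.33]]
506 [324.6 199.3] [292, 191, 60, 17] [[502.4  259.53]]
171 [232.  206.2] [225, 197, 15, 19] [[523.24 -15.43]]
scene wood bars
2073 [127.6  10. ] [33, 0, 167, 18] [[-416.68 -457.5 ]]
4003 [382.7   7.4]
[... 169 characters left out ...]
172, 8, 5] [[420.73 195.48]]
73 [347.9 181.3] [345, 176, 7, 11] [[450.37 332.67]]
89 [300.7 186.7] [297, 181, 8, 12] [[468.41 189.16]]
80 [347.5 198.5] [344, 194, 8, 10] [[512.13 323.56]]
696 [166.8 277. ] [124, 268, 88, 19] [[ 751.2  -180.83]]
scene grey steel
531 [10.7 39.9] [0, 29, 25, 24] [[-215.33 -867.05]]
347 [122.1 167.1] [112, 156, 23, 26] [[ 396.36 -350.26]]
43 [264.8 169.6] [250, 168, 31, 4] [[410.95  83.21]]
458 [318.5 187.8] [290, 176, 67, 22] [[479.91 240.15]]
98 [193.9 193.5] [188, 185, 13, 17] [[ 495.7  -125.87]]
169 [194.4 224.3] [187, 218, 16, 14] [[ 599.26 -117.62]]
54 [341.1 265.8] [334, 257, 18, 14] [[730.14 277.05]]
308 [216.  284.7] [209, 269, 15, 33] [[778.37 -50.55]]
```

View pics/w1c.png

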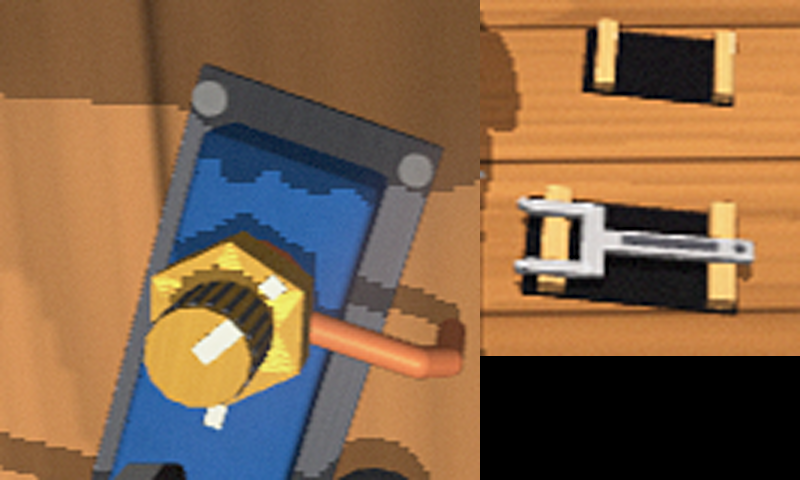

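The enlarged crop shows the collar mark at wrist (162,204), the hexagon mark at (181,186) and the block mark at (161,228). The larger rest has bars about 140 mm apart and carries the steel wrench, jaws to −y, which matches the description. The small rest's bars are about 108 mm apart, and the pink wrench is the wrong colour.

```bash
python3 - <<'E'
from h import *
im=cv2.imread("pics/w1.png");c=calibration("wrist");cam=(np.array(c["mtx"]),tool()@np.array(c["tool_from_camera"]))
h,s,v=hsv(im)
g=lambda n:cast(n,8,cam)
b=np.vstack([g((159.7,122.7)),g((228.3,146.7)),g((170,321.4))]);print("bolts",b)
xa=b[1]-b[0];print("x-axis deg",np.degrees(np.arctan2(xa[1],xa[0])))
nut=cast((155.7,208.3),108,cam)[0];bm=cast((161.3,228.4),45,cam)[0];hm=cast((180.4,185.5),76,cam)[0]
print("nut",nut,"bm",bm,np.linalg.norm(nut-bm),"hexmark",hm,np.linalg.norm(hm-nut))
A=lambda d:np.degrees(np.arctan2(d[1],d[0]))
print("dir nut->blockmark",A(bm-nut),"hexmark",A(hm-nut))
# red lever
for a,cc,bb,m in blobs(((h<6)|(h>174))&(s>150)&(v>90),400):
    print(a,cc,cast(cc,79,cam))
# blue mask edges: block top left & right edges
# scene-based valve sleeve
sc=cv2.imread("pics/scene0.png");k=calibration("scene");cs=(np.array(k["mtx"]),np.array(k["T"]));H,S,V=hsv(sc)
for a,cc,bb,m in blobs(((H<6)|(H>174))&(S>150)&(V>90),20):print("scene red",a,cc,bb,cast(cc,77,cs))
m=(H>100)&(H<125)&(S>120)
for a,cc,bb,mm in blobs(m,200):print("blue",a,cc,bb)
# side
sd=cv2.imread("pics/side0.png");k=calibration("side");cd=(np.array(k["mtx"]),np.array(k["T"]));H,S,V=hsv(sd)
for a,cc,bb,m in blobs(((H<6)|(H>174))&(S>150)&(V>90),20):print("side red",a,cc,bb,cast(cc,75,cd))
E
```

```text
bolts [[ 549.03   44.53]
 [ 621.77   18.95]
 [ 543.87 -201.28]]
x-axis deg -19.3769809179038
nut [568.17 -18.92] bm [552.92 -61.49] 45.224902759044895 hexmark [582.57  -7.44] 18.41505872790818
dir nut->blockmark -109.70588974746325 hexmark 38.55043791399856
2187 [ 29.1 179.8] [[447.23  -1.47]]
758 [ 64.4 278.6] [[ 464.28 -100.7 ]]
scene red 73 [200.4 176.9] [196, 169, 9, 16] [[ 467.29 -104.16]]
scene red 87 [348.4 246.3] [344, 241, 10, 12] [[695.07 293.52]]
blue 657 [439.6 114.4] [414, 96, 54, 26]
blue 1002 [198.2 207.2] [171, 189, 54, 36]
blue 338 [239.5 219.7] [226, 206, 24, 26]
side red 100 [311.7 172.3] [304, 167, 16, 12] [[460.94 -98.22]]
side red 225 [316.9 212.9] [307, 200, 20, 28] [[377.54  52.46]]
side red 93 [146.3 213.3] [141, 209, 11, 10] [[734.73 266.2 ]]
```

```bash
python3 -m handwheel '[[-0.1,-0.4,0.3,0],[-0.1,-0.4,0.3,0],[-0.1,-0.4,0.3,0],[-0.1,-0.4,0.3,0],[-0.07,-0.43,0.2,0],[0,0,0,0],[0,0,0,0]]' 1; python3 - <<'E'
from h import *
im,cam=grab("wrist");cv2.imwrite("pics/w2.png",im);print(tool()[:3,3],cam[1][:3,3])
print(proj([[568,-19,108]],cam))
h,s,v=hsv(im)
for a,c,b,_ in blobs((s<60)&(v>150),15): print(a,c,b,cast(c,45,cam),cast(c,76,cam),cast(c,108,cam))
E
```

```text
time_s: 1.12
tool_pos: [570.1, -18.6, 150.1]
tcp_rot: [0.001, 0.707, 0.707, 0.001]
wrist_force: [0.1, 0.4, 0.1]
finger_gap: 85.4
grasp_force: 0.0
[570.2  -18.49 150.12] [570.06  49.11 319.03]
[[250.36 207.54]]
141 [36.2  9.1] [31, 0, 11, 20] [[410.57 113.57]] [[428.61 106.28]] [[447.24  98.75]]
103 [230.8 104.9] [225, 99, 12, 13] [[552.18  45.57]] [[554.2   45.97]] [[556.29  46.38]]
92 [311.  133.9] [306, 128, 12, 13] [[616.41  22.97]] [[611.17  25.93]] [[605.75  28.98]]
61 [270.5 179.3] [266, 175, 10, 10] [[584.27 -14.57]] [[582.66  -7.36]] [[581.     0.07]]
184 [259.3 201.4] [249, 193, 21, 18] [[575.   -33.85]] [[574.44 -24.46]] [[573.86 -14.78]]
2148 [468.2 213.2] [425, 196, 87, 34] [[754.59 -44.44]] [[733.72 -33.86]] [[712.17 -22.94]]
92 [234.1 230.2] [229, 223, 11, 14] [[553.18 -60.05]] [[555.08 -47.7 ]] [[557.06 -34.95]]
1422 [289.2 285.5] [267, 266, 46, 40] [[ 602.69 -114.09]] [[598.99 -95.63]] [[595.18 -76.57]]
1131 [193.  309.5] [158, 294, 65, 32] [[ 513.63 -139.18]] [[ 520.02 -117.88]] [[526.61 -95.89]]
96 [161.4 318.6] [156, 314, 12, 10] [[ 483.46 -148.97]] [[ 493.25 -126.56]] [[ 503.37 -103.43]]
63 [231.4 338.8] [227, 335, 10, 9] [[ 548.9  -171.37]] [[ 551.29 -146.43]] [[ 553.76 -120.68]]
```

View pics/w2.png

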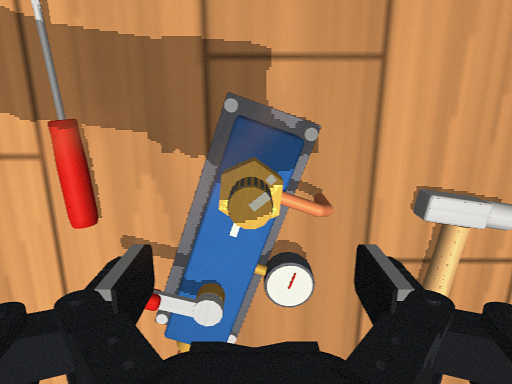

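The wrist view now shows the four plate bolts at (231,105), (311,134), (161,319) and (231,339), the nut at (250,203), the block mark at (234,230) and the valve hub at (208,304). The bolts' mean gives the manifold origin.

```bash
python3 - <<'E'
from h import *
c=calibration("wrist");cam=(np.array(c["mtx"]),tool()@np.array(c["tool_from_camera"]))
P=cast([(230.8,104.9),(311,133.9),(161.4,318.6),(231.4,338.8)],7,cam);print(P)
o=P.mean(0);y=(P[0]+P[1]-P[2]-P[3]);x=P[1]-P[0]+P[3]-P[2]
print("lens",np.linalg.norm(y)/2,np.linalg.norm(x)/2)
a=np.degrees(np.arctan2(y[1],y[0]))-90;print("origin",o,"rot by y",a,"by x",np.degrees(np.arctan2(x[1],x[0])))
t=np.radians(a);M=np.array([[np.cos(t),-np.sin(t)],[np.sin(t),np.cos(t)]])
for n,p,z in(("nut",(0,60),0),("mark",(0,22),0),("valve",(0,-50),0),("grip",(-70,-50),0)):print(n,o+M@p)
im=cv2.imread("pics/w2.png");h,s,v=hsv(im)
m=(h>15)&(h<32)&(s>90)&(v>140);B=[b for b in blobs(m,100) if 215<b[1][0]<285]
print([(b[0],b[1],b[2]) for b in B])
print("collar top centre px est 250.5,206.5:",cast((250.5,206.5),108,cam))
nut=o+M@(0,60);print(proj([[*nut,108],[*(o+M@(0,22)),45]],cam))
hm=cast((270.5,179.3),76,cam)[0]-nut;cm=cast((259.3,201.4),108,cam)[0]-nut
print("hexmark deg",np.degrees(np.arctan2(hm[1],hm[0])),"collar",np.degrees(np.arctan2(cm[1],cm[0])),"rel manifold -y",np.degrees(np.arctan2(hm[1],hm[0]))+90-a)
E
```

```text
[[ 549.82   45.17]
 [ 622.97   19.44]
 [ 471.59 -176.37]
 [ 546.11 -201.88]]
lens 234.61475314261602 78.15300238113508
origin [547.62 -78.41] rot by y -19.301542470530293 by x -19.137174324975806
nut [567.45 -21.78]
mark [554.89 -57.65]
valve [ 531.09 -125.6 ]
grip [ 465.03 -102.46]
[(np.int32(2475), array([249.7, 197. ]), [219, 161, 79, 68])]
collar top centre px est 250.5,206.5: [[568.21 -18.2 ]]
[[249.37 211.67]
 [235.89 227.7 ]]
hexmark deg 43.41029422185458 collar 47.34467535361851 rel manifold -y 152.71183669238485
```

```bash
python3 -m handwheel '[[-0.02,-0.05,0,0],[0,0,0,-1],[0,0,0,-1],[0,0,0.2,-1],[0,0,0.3,-1],[0,0,0.3,-1],[0,0,0.3,-1],[0,0,0.3,-0.6],[0,0,0.12,0],[0,0,0,0]]' 1 20; python3 -m handwheel '[[0,0,0,0],[0,0,0,0],[0,0,0,0],[0,0,0,0],[0,0,0,0],[0,0,0,0]]' -1 20; python3 -c "
from h import *
s=get_state();print(s['joints'],s['torque'],s['wrist_force'])"
```

```text
time_s: 2.42
tool_pos: [566.8, -19.6, 88.7]
tcp_rot: [-0.0, 0.287, 0.958, -0.0]
wrist_force: [0.1, 0.3, 0.1]
finger_gap: 85.3
grasp_force: 0.0
time_s: 3.18
tool_pos: [566.8, -19.6, 88.8]
tcp_rot: [-0.0, 0.286, 0.958, 0.0]
wrist_force: [-0.3, -0.3, -0.2]
finger_gap: 0.1
grasp_force: 0.0
[ 0.13  0.67 -0.23  1.85  0.24  0.64  0.75] [0.01 0.04 0.02] [-0.27 -0.28 -0.16]
```

```bash
python3 - <<'E'
from h import *
im,cam=grab("wrist");sd,_=grab("side");sc,_=grab("scene")
r=lambda x:cv2.resize(x,(400,300),interpolation=cv2.INTER_CUBIC)
cv2.imwrite("pics/m3.png",np.hstack([r(im),r(sd[110:230,200:360])]))
E
```

```text
(no output)
```

View pics/m3.png

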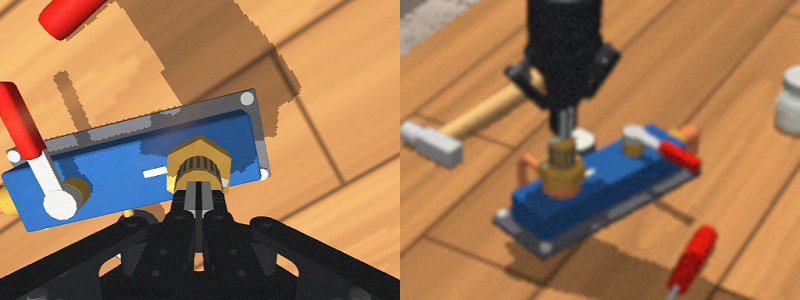

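```bash
python3 - <<'E'
from h import *
c=calibration("side");cd=(np.array(c["mtx"]),np.array(c["T"]))
print("collar top from side",cast((264.5,166.2),108,cd))
print("TCP, tip px in side",proj([tool()[:3,3],tool()[:3,3]-[0,0,8]],cd))
c=calibration("wrist");cam=(np.array(c["mtx"]),tool()@np.array(c["tool_from_camera"]))
print("tip in wrist (400x300)",proj([tool()[:3,3]-[0,0,8],tool()[:3,3],tool()[:3,3]+[0,0,11]],cam)*.78125)
im,cam=grab("wrist");h,s,v=hsv(im)
for a,cc,b,_ in blobs((s<60)&(v>150),15): print(a,cc,b,cast(cc,45,cam),cast(cc,108,cam))
m=(h>15)&(h<32)&(s>90)&(v>60);print([(b[0],b[1],b[2]) for b in blobs(m,300) if b[1][0]>150])
E
```

```text
collar top from side [[564.55 -15.16]]
TCP, tip px in side [[264.52 171.01]
 [264.49 173.41]]
tip in wrist (400x300) [[197.34 175.55]
 [197.3  179.71]
 [197.24 186.03]]
227 [315.8 125.8] [308, 118, 17, 17] [[544.91  41.64]] [[534.85  34.59]]
206 [ 17.2 199.8] [8, 193, 18, 15] [[ 478.32 -147.27]] [[487.99 -98.38]]
2373 [ 67.2 243.6] [34, 193, 65, 88] [[ 520.   -140.69]] [[517.32 -93.75]]
274 [198.3 219.8] [183, 213, 31, 15] [[555.16 -55.67]] [[542.07 -33.91]]
124 [337.8 222.7] [332, 216, 14, 15] [[608.27  21.48]] [[579.45  20.39]]
20 [213.  233.5] [213, 224, 1, 20] [[568.63 -53.11]] [[551.55 -32.1 ]]
72 [287.  232.7] [283, 228, 9, 11] [[595.66 -10.86]] [[570.58  -2.36]]
23 [246.  270.7] [241, 269, 8, 7] [[604.16 -49.87]] [[576.56 -29.82]]
29 [261.1 271.4] [259, 269, 9, 10] [[610.42 -41.33]] [[580.96 -23.81]]
22 [151.7 327.4] [148, 325, 7, 6] [[ 604.56 -133.5 ]] [[576.83 -88.68]]
[(np.int32(2578), array([360.1,  20. ]), [317, 0, 94, 54]), (np.int32(441), array([444.6,  39.5]), [412, 19, 68, 42]), (np.int32(2469), array([448.3, 113.6]), [390, 65, 122, 96]), (np.int32(1091), array([203.3, 127.4]), [166, 101, 66, 47]), (np.int32(1090), array([366.4, 166.9]), [339, 140, 55, 55]), (np.int32(3875), array([252.1, 209.4]), [214, 172, 82, 76]), (np.int32(5643), array([449.6, 263.4]), [366, 206, 146, 104]), (np.int32(773), array([475.9, 309. ]), [437, 290, 75, 39])]
```

```bash
python3 - <<'E'
from h import *
im,cam=grab("wrist");sd,_=grab("side")
r=lambda x:cv2.resize(x,(400,400),interpolation=cv2.INTER_CUBIC)
cv2.imwrite("pics/m4.png",np.hstack([r(im[170:290,194:314]),r(sd[125:205,225:305])]))
E
```

```text
(no output)
```

View pics/m4.png

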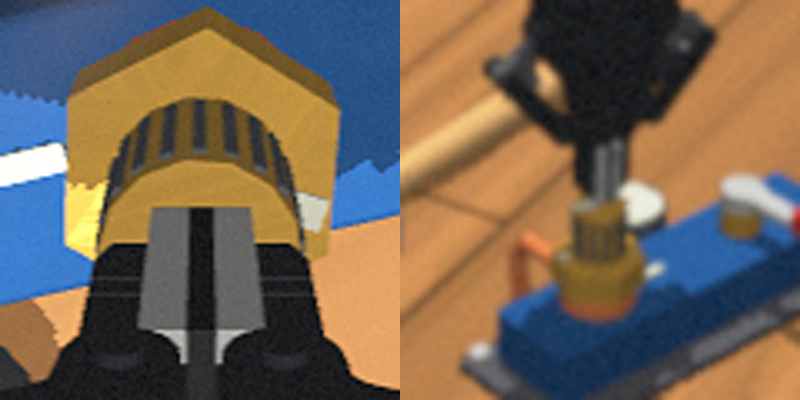

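The enlarged view shows the shut fingertips hovering about 10 mm above the collar top. The wrist-image rays put the real tips about 29 mm behind the reported TCP, so all tool heights need to go about 35 mm lower. Centring is good, so I'll open, go down and grip.

```bash
python3 -m handwheel '[[0,0,0,0],[0,0,0,0],[0,0,0,0],[0,0,0,0],[0,0,0.2,0],[0,0,0.2,0],[0,0,0.2,0],[0,0,0.2,0],[0,0,0,0]]' 1 20; python3 -m handwheel '[[0,0,0,0],[0,0,0,0],[0,0,0,0],[0,0,0,0],[0,0,0,0],[0,0,0,0]]' -1 20; python3 -c "
from h import *
s=get_state();print(s['joints'],s['torque'],s['wrist_force'])"
```

```text
time_s: 4.6
tool_pos: [566.2, -19.5, 55.9]
tcp_rot: [-0.001, 0.286, 0.958, -0.0]
wrist_force: [0.3, 1.0, 0.2]
finger_gap: 85.6
grasp_force: 0.0
time_s: 5.35
tool_pos: [567.0, -19.7, 57.2]
tcp_rot: [0.0, 0.286, 0.958, -0.0]
wrist_force: [-0.9, -1.1, 4.2]
finger_gap: 29.2
grasp_force: 22.3
[ 0.12  0.72 -0.21  1.87  0.26  0.57  0.73] [-0.13  0.15 -0.02] [-0.92 -1.12  4.18]
```

```bash
python3 -m handwheel '[[0,0,0,0.8],[0,0,0,1],[0,0,0,1],[0,0,0,1],[0,0,0,1],[0,0,0,1],[0,0,0,1],[0,0,0,1],[0,0,0,1],[0,0,0,1],[0,0,0,1],[0,0,0,0]]' - 20; python3 -c "
from h import *
s=get_state();print(s['joints'],s['torque'],s['wrist_force'],s['grasp_force'])"; python3 -m handwheel '[[0,0,0,0.6],[0,0,0,0.4],[0,0,0,0]]' - 20; python3 -c "
from h import *
s=get_state();print(s['joints'][6],s['torque'],s['wrist_force'],s['grasp_force'])"
```

```text
time_s: 6.85
tool_pos: [568.0, -19.6, 57.2]
tcp_rot: [0.001, 0.891, 0.454, 0.001]
wrist_force: [1.5, -1.0, 2.6]
finger_gap: 29.0
grasp_force: 22.4
[-0.16  0.73  0.23  1.88 -0.28  0.56 -0.38] [-0.14 -0.28 -0.02] [ 1.49 -1.01  2.62] 22.421789467334747
time_s: 7.22
tool_pos: [568.0, -19.7, 57.2]
tcp_rot: [0.001, 0.922, 0.386, 0.001]
wrist_force: [2.4, -1.0, 3.6]
finger_gap: 29.2
grasp_force: 22.4
-0.4803703083450318 [-0.17 -0.46 -0.09] [ 2.37 -1.01  3.63] 22.38618493080139
```

```bash
S='from h import *
s=get_state();q=s["tcp_rot"];print("TORQUE",s["torque"],np.degrees(2*np.arctan2(q[2],q[1])))'
python3 -m handwheel '[[0,0,0,0.3],[0,0,0,0.3],[0,0,0,0]]' - 20 |grep zz; python3 -c "$S"
python3 -m handwheel '[[0,0,0,0.2],[0,0,0,0.2],[0,0,0,0]]' - 20 |grep zz; python3 -c "$S"
python3 -m handwheel '[[0,0,0,0.15],[0,0,0,0]]' - 20 |grep zz; python3 -c "$S"
```

```text
TORQUE [-0.25 -0.9  -0.08] 40.12106942092708
TORQUE [-0.34 -1.12 -0.04] 36.628822110533804
TORQUE [-0.35 -1.21 -0.04] 35.34784524802073
```

```bash
S='from h import *
s=get_state();q=s["tcp_rot"];print("T",s["torque"],s["wrist_force"],np.degrees(2*np.arctan2(q[2],q[1])))'
python3 -m handwheel '[[0,0,0,0.1],[0,0,0,0.1],[0,0,0,0]]' - 20 |grep zz; python3 -c "$S"
python3 -m handwheel '[[0,0,0,0.15],[0,0,0,0]]' - 20 |grep zz; python3 -c "$S"
```

```text
T [-0.35 -1.18  0.03] [ 5.09 -1.23  4.74] 33.631694358757784
T [-0.4  -1.17  0.08] [ 5.24 -0.38  5.18] 32.35248820044539
```

```bash
python3 - <<'E'
from h import *
im,cam=grab("wrist");cv2.imwrite("pics/w5.png",im);h,s,v=hsv(im)
nut=np.array([568.1,-19.2])
for a,cc,b,_ in blobs((s<70)&(v>150),15):
    p=cast(cc,76,cam)[0];d=p-nut
    if np.linalg.norm(d)<60: print(a,cc,b,"z76",p,np.linalg.norm(d),np.degrees(np.arctan2(d[1],d[0])),"z45",cast(cc,45,cam))
E
```

```text
1940 [255.1 119.6] [209, 84, 88, 80] z76 [617.95  11.9 ] 58.761544579636805 31.960892558491096 z45 [[616.61  10.91]]
39 [306.6 170.3] [302, 166, 10, 10] z76 [611.45 -19.95] 43.353298499033144 -0.9912880838903867 z45 [[608.76 -27.52]]
247 [154.8 176.9] [146, 168, 18, 18] z76 [571.81  36.86] 56.18624307231531 86.21167581258923 z45 [[560.94  41.02]]
41 [204.1 273.5] [199, 270, 8, 10] z76 [541.48  -6.75] 29.387811609586386 154.9373940588221 z45 [[524.35 -11.6 ]]
41 [303.9 273.5] [302, 270, 8, 10] z76 [567.92 -48.5 ] 29.299431097170707 -90.34797323727197 z45 [[556.25 -61.97]]
491 [273.3 286. ] [255, 275, 37, 23] z76 [554.  -39.5] 24.717841008708604 -124.7710704976045 z45 [[539.46 -51.12]]
```

```bash
S='from h import *
s=get_state();q=s["tcp_rot"];print("T",s["torque"],s["wrist_force"],np.degrees(2*np.arctan2(q[2],q[1])))'
python3 -m handwheel '[[0,0,0,0.15],[0,0,0,0]]' - 20 |grep zz; python3 -c "$S"
python3 -m handwheel '[[0,0,0,0.15],[0,0,0,0]]' - 20 |grep zz; python3 -c "$S"
```

```text
T [-0.42 -1.11  0.24] [ 4.24 -1.18  4.51] 31.119350196648323
T [-0.45 -1.02  0.29] [ 4.78 -1.82  6.41] 29.825303422215477
```

```bash
python3 -m handwheel '[[0,0,0,0],[0,0,0,0],[0,0,0,0],[0,0,0,0],[0,0,-0.6,0],[0,0,-0.8,0],[0,0,-0.8,0],[0,0,-0.6,0],[0,0,0,0],[0,0,0,0]]' 1; python3 - <<'E'
from h import *
im,cam=grab("wrist");cv2.imwrite("pics/w6.png",im);h,s,v=hsv(im);print(get_state()["joints"])
nut=np.array([568.1,-19.2])
print(tool()[:3,:3])
for a,cc,b,_ in blobs((s<70)&(v>150),15):
    for z in(76,108,45):
        p=cast(cc,z,cam)[0];d=p-nut
        if np.linalg.norm(d)<50: print(a,cc,b,z,p,np.linalg.norm(d),np.degrees(np.arctan2(d[1],d[0])))
E
```

```text
time_s: 10.65
tool_pos: [566.0, -19.3, 168.0]
tcp_rot: [-0.0, 0.966, 0.258, -0.001]
wrist_force: [0.4, 0.5, -0.5]
finger_gap: 85.2
grasp_force: 0.0
[-0.3   0.59  0.44  1.8  -0.33  0.82 -0.75]
[[ 0.87  0.5  -0.  ]
 [ 0.5  -0.87  0.  ]
 [-0.   -0.   -1.  ]]
38 [280.1 192. ] [277, 189, 7, 8] 76 [572.81 -38.83] 20.18554782303735 -76.50319521789854
38 [280.1 192. ] [277, 189, 7, 8] 108 [579.19 -32.27] 17.13782189429256 -49.69089631348732
38 [280.1 192. ] [277, 189, 7, 8] 45 [566.63 -45.18] 26.023748944293885 -93.22749591901923
153 [266.8 200.3] [257, 195, 21, 13] 76 [561.48 -33.09] 15.38881485856006 -115.48736768202814
153 [266.8 200.3] [257, 195, 21, 13] 108 [569.24 -27.24] 8.116521012937419 -81.89935129585417
153 [266.8 200.3] [257, 195, 21, 13] 45 [553.95 -38.76] 24.141775369417843 -125.86765132240548
112 [284.7 210.5] [277, 203, 16, 16] 76 [561.26 -50.16] 31.704687095117624 -102.45147229319856
112 [284.7 210.5] [277, 203, 16, 16] 108 [569.06 -42.21] 23.029522892640685 -87.62079930585087
112 [284.7 210.5] [277, 203, 16, 16] 45 [553.72 -57.86] 41.249162805111794 -110.40901451933422
```

```bash
python3 -m handwheel '[[0,0,-0.2,-0.8],[0,0,-0.2,-0.9],[0,0,0,-0.9],[0,0,0,-0.9],[0,0,0,-0.9],[0,0,0,-0.8]]' 1 >/dev/null; python3 -m handwheel '[[0.5,-0.3,0,0],[0.8,-0.6,0,0],[0.9,-0.7,0,0],[0.9,-0.7,0,0],[0.9,-0.7,0,0],[0.8,-0.6,0,0],[0.6,-0.3,0,0],[0.25,-0.1,0,0],[0,0,0,0],[0,0,0,0]]'; python3 - <<'E'
from h import *
im,cam=grab("wrist");cv2.imwrite("pics/w7.png",im);print(tool()[:3,:3]);
E
```

```text
time_s: 12.7
tool_pos: [473.3, 239.1, 184.6]
tcp_rot: [0.0, 0.797, 0.605, -0.0]
wrist_force: [-0.3, 0.3, -0.1]
finger_gap: 85.4
grasp_force: 0.0
[[ 0.27  0.96 -0.  ]
 [ 0.96 -0.27 -0.  ]
 [-0.    0.   -1.  ]]
```

View pics/w7.png

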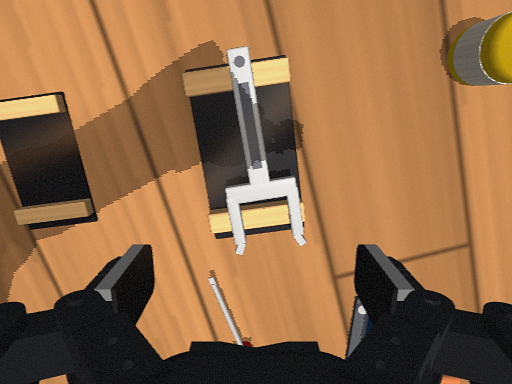

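The wrist view shows the wrench's tail at (238,55), its head at (262,190) and jaw tips at (240,252) and (303,243). The rest's bars run from (185,80) to (290,65) and from (210,225) to (300,210). Next I measure the wrench and rest axes.

```bash
python3 - <<'E'
from h import *
im=cv2.imread("pics/w7.png");c=calibration("wrist");cam=(np.array(c["mtx"]),tool()@np.array(c["tool_from_camera"]));h,s,v=hsv(im)
m=((s<60)&(v>140)).astype(np.uint8);m[:,:205]=0;m[:,320:]=0;m[262:]=0
B=max(blobs(m,50),key=lambda b:b[0]);print(B[0],B[1],B[2]);hull=cv2.morphologyEx(B[3].astype(np.uint8),cv2.MORPH_CLOSE,np.ones((21,21)) )
ys,xs=np.nonzero(B[3]);P=cast(np.c_[xs,ys],34,cam)
# shank edge centreline by rows above head
rows=[]
for y in range(48,178,2):
    k=xs[ys==y]
    if len(k)>2: rows.append(((k.min()+k.max())/2,y,k.max()-k.min()))
rows=np.array(rows);Q=cast(rows[:,:2],34,cam);print(rows[::8])
vx,vy,x0,y0=cv2.fitLine(Q.astype(np.float32),cv2.DIST_HUBER,0,.01,.01).ravel();d=np.array([vx,vy]);d=d if d[1]<0 else -d
ang=np.degrees(np.arctan2(d[1],d[0]));p0=np.array([x0,y0]);t=(P-p0)@d;n=np.array([-d[1],d[0]]);w=(P-p0)@n
print("axis deg",ang,"t range",t.min(),t.max(),t.max()-t.min(),"w",w.min(),w.max())
o=p0+d*(t.max()-97);o2=p0+d*(t.min()+100);print("origin from tips",o,"from tail",o2)
# bars: wood masks at z=24
wm=(h>16)&(h<27)&(s>60)&(s<175)&(v>150)
wm[:,:178]=0;wm[:,310:]=0
for a,cc,b,mm in blobs(wm&(np.arange(384)<240)[:,None],60):
    if b[2]<120:print("wood",a,cc,b,cast(cc,24,cam))
# black base corners
bm=(v<50).astype(np.uint8);bm[:,:180]=0;bm[:,308:]=0;bm[245:]=0
bl=cv2.morphologyEx(bm,cv2.MORPH_OPEN,np.ones((3,3)));
print([(a,cc,b,cast(cc,6,cam)) for a,cc,b,_ in blobs(bl,100)])
E
```

```text
3654 [257.9 169.1] [225, 46, 81, 209]
[[241.   48.   14. ]
 [239.5  64.   21. ]
 [243.   80.   20. ]
 [245.5  96.   19. ]
 [255.  112.    2. ]
 [262.  152.    2. ]
 [257.5 172.   19. ]]
axis deg -95.303734 t range -46.33552196701646 150.46354029345133 196.7990622604678 w -39.79083449340978 33.61759492423591
origin from tips [479.97 252.08] from tail [479.95 251.88]
wood 855 [270.5  71.3] [251, 58, 39, 28] [[513.08 324.95]]
wood 64 [211.1  79.2] [202, 75, 19, 10] [[458.12 333.1 ]]
wood 850 [265.5 216.6] [241, 205, 49, 24] [[471.68 189.02]]
wood 371 [219.9 222.6] [208, 213, 24, 20] [[424.22 195.39]]
[(np.int32(2461), array([214.4, 122.5]), [190, 92, 50, 71], array([[446.96, 294.03]])), (np.int32(534), array([282.5, 140.5]), [266, 122, 30, 32], array([[508.92, 257.9 ]])), (np.int32(154), array([279.4, 173.3]), [269, 169, 22, 10], array([[497.27, 225.42]]))]
```

```bash
python3 - <<'E'
from h import *
im=cv2.imread("pics/w7.png");c=calibration("wrist");cam=(np.array(c["mtx"]),tool()@np.array(c["tool_from_camera"]));h,s,v=hsv(im)
m=((s<60)&(v>140)).astype(np.uint8);m[:,:205]=0;m[:,320:]=0;m[262:]=0
B=max(blobs(m,50),key=lambda b:b[0]);ys,xs=np.nonzero(B[3]);P=cast(np.c_[xs,ys],34,cam)
R_=[]
for y in range(50,182):
    k=xs[ys==y]
    if len(k)>2 and 17<=k.max()-k.min()<=24: R_.append(((k.min()+k.max())/2,y))
Q=cast(R_,34,cam);print(len(Q))
vx,vy,x0,y0=cv2.fitLine(Q.astype(np.float32),cv2.DIST_HUBER,0,.01,.01).ravel();d=np.array([vx,vy]);d=d if d[1]<0 else -d
p0=np.array([x0,y0]);n=np.array([-d[1],d[0]]);t=(P-p0)@d;w=(P-p0)@n
print("axis",np.degrees(np.arctan2(d[1],d[0])),"t",t.max()-t.min(),"w",w.min(),w.max(),"origin",p0+d*(t.max()-97),p0+d*(t.min()+100))
hd=P[(t>t.max()-70)];print("head w range",((hd-p0)@n).min(),((hd-p0)@n).max())
# bar edges
g=cv2.cvtColor(im,cv2.COLOR_BGR2HSV)
for y in (72,76,80,84):print(y,g[y,180:200:2].tolist())
b=cast([(185,82),(290,68),(209,223),(302,213)],24,cam);c1=(b[0]+b[1])/2;c2=(b[2]+b[3])/2;e=c2-c1
print(b,np.linalg.norm(b[1]-b[0]),np.linalg.norm(b[3]-b[2]),np.linalg.norm(e),"rest axis",np.degrees(np.arctan2(e[1],e[0])),"rest origin",c1+e*75/140)
E
```

```text
70
axis -95.89246 t 196.51292966617262 w -37.80119918440597 35.35294272879628 origin [478.97 252.48] [478.92 252.  ]
head w range -37.80119918440597 35.35294272879628
72 [[13, 150, 119], [14, 154, 121], [14, 143, 100], [16, 126, 136], [16, 129, 166], [16, 126, 162], [16, 131, 162], [16, 128, 161], [16, 124, 163], [16, 126, 164]]
76 [[15, 158, 118], [15, 131, 128], [16, 132, 158], [16, 132, 170], [16, 127, 177], [16, 133, 177], [16, 126, 176], [16, 129, 180], [16, 126, 180], [17, 125, 178]]
80 [[15, 145, 125], [15, 138, 120], [16, 122, 171], [16, 130, 176], [16, 125, 176], [16, 125, 175], [17, 128, 176], [16, 129, 174], [16, 126, 176], [16, 130, 176]]
84 [[15, 150, 126], [14, 141, 123], [17, 123, 162], [17, 131, 173], [17, 128, 177], [16, 128, 180], [15, 129, 178], [16, 127, 179], [17, 129, 180], [16, 131, 179]]
[[433.96 337.27]
 [531.12 322.89]
 [413.16 198.02]
 [509.02 182.69]] 98.22278829508755 97.07993722789205 141.36415892431754 rest axis -98.72887306261349 rest origin [471.05 255.23]
```

```bash
python3 -m handwheel '[[0,0,0,-0.6],[0,0,0,-0.48],[0.5,0.05,0.3,0],[0.59,0.055,0.6,0],[0,0,0.8,0],[0,0,0.8,0],[0,0,0.8,0],[0,0,0.6,0],[0,0,0.5,0],[0,0,0,0],[0,0,0,0]]' 1; python3 - <<'E'
from h import *
im,cam=grab("wrist");cv2.imwrite("pics/w8.png",im);h,s,v=hsv(im);print(tool()[:3,:2].T)
m=((s<60)&(v>140)).astype(np.uint8)
for a,cc,b,_ in blobs(m,150):print(a,cc,b,cast(cc,34,cam))
print(proj([[482.3,282.1,34],[479,252.3,34]],cam))
E
```

```text
time_s: 14.12
tool_pos: [482.2, 284.4, 8.9]
tcp_rot: [0.0, 0.744, 0.668, 0.0]
wrist_force: [-0.6, 0.2, 0.3]
finger_gap: 85.1
grasp_force: 0.0
[[ 0.11  0.99  0.  ]
 [ 0.99 -0.11  0.  ]]
7430 [252.9 220.1] [229, 101, 47, 246] [[483.47 299.63]]
[[254.49 255.53]
 [254.33 311.43]]
```

```bash
python3 -m handwheel '[[0,0,0.3,0],[0,0,0.32,0],[0,0,0,0],[0,0,0,0]]' 1 70; python3 -m handwheel '[[0,0,0,0],[0,0,0,0],[0,0,0,0],[0,0,0,0],[0,0,0,0],[0,0,0,0]]' -1 70;
```

```text
time_s: 14.68
tool_pos: [481.7, 283.7, -16.1]
tcp_rot: [-0.0, 0.744, 0.668, -0.0]
wrist_force: [1.0, -0.2, 0.1]
finger_gap: 85.6
grasp_force: 0.0
time_s: 15.42
tool_pos: [481.9, 283.9, -15.6]
tcp_rot: [-0.0, 0.744, 0.668, 0.0]
wrist_force: [-0.7, -0.4, 5.3]
finger_gap: 18.5
grasp_force: 68.9
```

```bash
python3 -m handwheel '[[0,0,-0.3,0],[0,0,-0.6,0],[0,0,-0.8,0],[0,0,-0.3,0],[0,0,0,0],[0,0,0,0]]' - 70; python3 - <<'E'
from h import *
im,cam=grab("wrist");cv2.imwrite("pics/w9.png",im);h,s,v=hsv(im);T=tool()
print(np.degrees(np.arctan2(T[1,0],T[0,0])))
m=((s<60)&(v>140)).astype(np.uint8);z=T[2,3]+49.6
B=[b for b in blobs(m,150) if 200<b[1][0]<310];B=max(B,key=lambda b:b[0]);print(B[:3])
ys,xs=np.nonzero(B[3]);P=cast(np.c_[xs,ys],z,cam)-T[:2,3]
L=P@T[:2,:2];print("tool x range",L[:,0].min(),L[:,0].max(),"y",L[:,1].min(),L[:,1].max())
for x in range(20,70,8):
    k=L[abs(L[:,0]-x)<.7,1]
    if len(k):print(x,k.min(),k.max(),(k.min()+k.max())/2)
E
```

```text
time_s: 16.18
tool_pos: [480.9, 283.5, 63.0]
tcp_rot: [-0.0, 0.744, 0.668, -0.001]
wrist_force: [0.0, -0.7, -2.8]
finger_gap: 18.7
grasp_force: 68.6
83.8142901589055
(np.int32(7287), array([254. , 199.8]), [227, 100, 56, 245])
tool x range -30.900587219825347 67.93537936205094 y -9.388378002864327 10.089234123155025
20 -8.892867012874287 9.356887410235716 0.23201019868071437
28 -9.118524344359377 9.20159052430753 0.041533089974076454
36 -8.961556272023627 9.419009260394555 0.2287264941854641
44 -9.171269009965798 9.252851757784578 0.04079137390939014
52 -9.011494609421174 9.092467948928427 0.04048666975362636
60 -9.199055134921888 9.605394458086913 0.20316966158251226
68 -8.688098609158324 9.109990682687508 0.21094603676459212
```

```bash
python3 -m handwheel '[[0,0,0,-0.4],[0,0,0,-0.29],[-0.4,0.21,0,0],[-0.7,0.5,0,0],[-0.8,0.5,0,0],[-0.8,0.5,0,0],[-0.55,0.35,0.2,0],[-0.2,0.15,0.4,0],[0,0,0.3,0],[0,0,0.115,0],[0,0,0,0],[0,0,0,0]]' - 70; python3 - <<'E'
from h import *
im,cam=grab("wrist");sd,_=grab("side");sc,_=grab("scene");T=tool()
print(np.degrees(np.arctan2(T[1,0],T[0,0])))
r=lambda x:cv2.resize(x,(400,400),interpolation=cv2.INTER_CUBIC)
cv2.imwrite("pics/m10.png",np.hstack([r(sc[160:250,195:285]),r(sd[130:230,220:320])]))
E
```

```text
time_s: 17.73
tool_pos: [569.5, 146.4, 23.7]
tcp_rot: [0.0, 0.708, 0.706, 0.0]
wrist_force: [0.4, 0.3, -3.2]
finger_gap: 18.8
grasp_force: 68.6
89.7683685531171
```

View pics/m10.png

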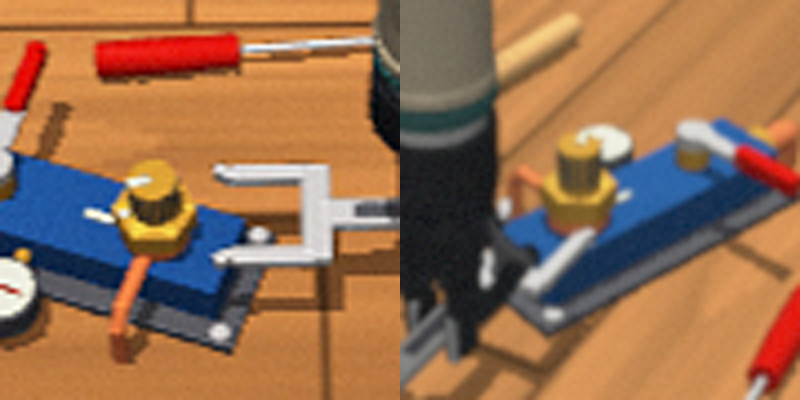

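The scene crop shows the jaws open towards the nut and level with the hexagon, tips at crop (218,172) and (222,258), hexagon centre near (154,222). I'll check the lateral alignment numerically.

```bash
python3 - <<'E'
from h import *
T=tool();nut=np.array([567.9,-19.4]);a=np.radians(15.1+np.array([15,75,135,195,255,315]))
hexp=[[*(nut+26.55*np.array([np.cos(t),np.sin(t)])),z] for t in a for z in(58,76)]
th=np.linspace(0,6.28,60);col=[[*(nut+15*np.array([np.cos(t),np.sin(t)])),108] for t in th]
jaw=T@np.array([-102.1,0.1,0,1]);print("jaw ctr",jaw[:3])
for n in("scene","side"):
    im,cam=grab(n);h,s,v=hsv(im)
    m=(h>17)&(h<30)&(s>120)&(v>60)
    c=proj([[*nut,67]],cam)[0].astype(int)
    mm=np.zeros_like(m);mm[c[1]-32:c[1]+22,c[0]-16:c[0]+16]=1
    for b in blobs(m&mm,60):print(n,"mask bbox",b[0],b[2][0],b[2][1],b[2][0]+b[2][2],b[2][1]+b[2][3])
    q=proj(hexp+col,cam);print(n,"pred bbox",q.min(0),q.max(0),"hex",proj(hexp,cam).min(0),proj(hexp,cam).max(0))
    if n=="scene":
        w=(s<50)&(v>120);K=proj([[jaw[0],jaw[1]+25,72]],cam)[0].astype(int);mm=np.zeros_like(w);mm[K[1]-18:K[1]+18,K[0]-15:K[0]+22]=1
        for b in blobs(w&mm,20):print("steel",b[0],b[1],b[2])
        print("pred jaw outer tips",proj([[T[0,3]+e*36,T[1,3]-129,72+0] for e in(-1,1)],cam))
E
```

```text
jaw ctr [569.45  43.73  23.85]
scene mask bbox 214 221 196 239 217
scene pred bbox [219.48 195.42] [238.98 216.98] hex [219.48 199.33] [238.98 216.98]
steel 351 [262.3 207.9] [246, 197, 37, 22]
pred jaw outer tips [[242.39 196.71]
 [242.25 218.84]]
side mask bbox 233 256 163 274 186
side pred bbox [254.4  161.98] [273.75 185.06] hex [254.4  169.92] [273.75 185.06]
```

```bash
python3 -m handwheel '[[0,-0.03,0.02,0],[-0.2,0,0,0],[-0.25,0,0,0],[-0.25,0,0,0],[-0.2,0,0,0],[0,0,0,0]]' - 70; python3 -m handwheel '[[-0.15,0,0,0],[-0.15,0,0,0],[-0.15,0,0,0],[0,0,0,0]]' - 70
```

```text
time_s: 18.73
tool_pos: [568.3, 108.0, 22.6]
tcp_rot: [0.0, 0.709, 0.705, -0.0]
wrist_force: [0.3, 0.2, -3.4]
finger_gap: 18.3
grasp_force: 68.6
time_s: 19.23
tool_pos: [568.1, 90.5, 22.6]
tcp_rot: [0.0, 0.709, 0.705, -0.0]
wrist_force: [0.7, -0.3, -3.2]
finger_gap: 18.6
grasp_force: 68.6
```

```bash
python3 -m handwheel '[[-0.1,0,0,0],[-0.07,0,0,0],[0,0,0,0],[0,0,0,0]]' - 70; python3 -c "
from h import *
T=tool();print(np.degrees(np.arctan2(T[1,0],T[0,0])),T[:3,3]+T[:3,:3]@[-102.1,0.1,0],get_state()['torque'])"
```

```text
time_s: 19.73
tool_pos: [568.1, 84.8, 22.6]
tcp_rot: [-0.0, 0.709, 0.706, 0.0]
wrist_force: [0.4, 0.7, -1.8]
finger_gap: 18.5
grasp_force: 68.6
89.74958145341857 [567.73 -17.28  22.61] [ 0.11  0.03 -0.01]
```

```bash
python3 -m handwheel '[[-0.05,0,0,0],[-0.013,0.255,0,0.667],[0,0,0,0]]' - 70;  python3 -m handwheel '[[-0.013,0.255,0,0.667],[-0.013,0.255,0,0.667],[-0.013,0.255,0,0.667],[0,0,0,0]]' - 70; python3 -c "
from h import *
T=tool();print(np.degrees(np.arctan2(T[1,0],T[0,0])),T[:3,3]+T[:3,:3]@[-102.1,0.1,0],get_state()['torque'])"
```

```text
time_s: 20.1
tool_pos: [578.1, 82.1, 22.4]
tcp_rot: [-0.0, 0.743, 0.669, -0.0]
wrist_force: [-0.0, -0.1, -2.3]
finger_gap: 18.9
grasp_force: 68.7
time_s: 20.6
tool_pos: [606.5, 74.6, 22.1]
tcp_rot: [-0.001, 0.834, 0.552, -0.001]
wrist_force: [-2.9, 0.2, -2.0]
finger_gap: 18.7
grasp_force: 69.0
67.02729932809184 [566.7  -19.44  22.23] [0.14 0.37 0.4 ]
```

```bash
S="
from h import *
s=get_state();T=tool();j=T[:3,3]+T[:3,:3]@[-102.1,0.1,0];f=s['wrist_force'];r=(T[:2,3]-[567.9,-19.4])/1000
print('ang',np.degrees(np.arctan2(T[1,0],T[0,0])),j,s['torque'],f,'M',s['torque'][2]+r[0]*f[1]-r[1]*f[0])"; python3 -m handwheel '[[-0.013,0.255,0,0.667],[-0.013,0.255,0,0.667],[0,0,0,0]]' - 70|grep zz; python3 -c "$S"; python3 -m handwheel '[[-0.006,0.127,0,0.333],[0,0,0,0]]' - 70|grep zz; python3 -c "$S"
```

```text
ang 55.55997544978775 [566.91 -19.36  22.33] [0.21 0.37 0.44] [-2.49  0.28 -2.85] M 0.6650651129528555
ang 52.516178096375434 [567.03 -19.36  22.49] [0.37 0.55 0.42] [-2.36  0.42 -2.86] M 0.6364543905509126
```

```bash
S="
from h import *
s=get_state();T=tool();j=T[:3,3]+T[:3,:3]@[-102.1,0.1,0];f=s['wrist_force'];r=(T[:2,3]-[567.9,-19.4])/1000
print('ang',np.degrees(np.arctan2(T[1,0],T[0,0])),j,s['torque'],f,'M',s['torque'][2]+r[0]*f[1]-r[1]*f[0])"; python3 -m handwheel '[[-0.003,0.09,0,0.233],[0,0,0,0]]' - 70|grep zz; python3 -c "$S"; python3 -m handwheel '[[-0.003,0.09,0,0.233],[0,0,0,0]]' - 70|grep zz; python3 -c "$S"
python3 -m handwheel '[[-0.003,0.06,0,0.16],[0,0,0,0]]' - 70|grep zz; python3 -c "$S"
```

```text
ang 50.443795261102565 [567.2  -19.46  22.5 ] [0.49 0.77 0.36] [-2.38  1.77 -2.  ] M 0.6596891637320764
ang 48.42294685051672 [567.36 -19.54  22.51] [0.7  0.82 0.27] [-3.81  2.88 -1.9 ] M 0.7571475616913838
ang 47.09763958326653 [567.29 -19.52  22.51] [0.73 0.8  0.34] [-4.37  2.63 -2.66] M 0.8439765436953709
```

```bash
S="
from h import *
s=get_state();T=tool();j=T[:3,3]+T[:3,:3]@[-102.1,0.1,0];f=s['wrist_force'];r=(T[:2,3]-[567.9,-19.4])/1000
print('ang',np.degrees(np.arctan2(T[1,0],T[0,0])),j[:2],s['torque'],f,'M',s['torque'][2]+r[0]*f[1]-r[1]*f[0])"; for i in 1; do python3 -m handwheel '[[-0.003,0.065,0,0.17],[0,0,0,0]]' - 70|grep zz; python3 -c "$S"; python3 -m handwheel '[[-0.003,0.065,0,0.17],[0,0,0,0]]' - 70|grep zz; python3 -c "$S"
python3 -m handwheel '[[-0.003,0.065,0,0.17],[0,0,0,0]]' - 70|grep zz; python3 -c "$S"; done
python3 - <<'E'
from h import *
for n in("scene","side"):
    im,cam=grab(n);cv2.imwrite(f"pics/{n}12.png",im);h,s,v=hsv(im);nut=np.array([567.9,-19.4])
    c=proj([[*nut,90]],cam)[0].astype(int)
    for a,cc,b,_ in blobs((s<75)&(v>150),2):
        if abs(cc[0]-c[0])<22 and abs(cc[1]-c[1])<22:
            for z in(45,76,108):
                d=cast(cc,z,cam)[0]-nut
                print(n,a,cc,z,np.linalg.norm(d),np.degrees(np.arctan2(d[1],d[0])))
E
```

```text
ang 45.66990174039418 [567.08 -19.44] [0.78 0.86 0.33] [-3.95  2.83 -3.27] M 0.8225186586568005
ang 44.266458060634974 [566.61 -19.21] [0.74 0.95 0.59] [-4.72  3.27 -2.05] M 1.1622719246191107
ang 42.86695238856464 [566.2  -18.99] [0.91 1.09 0.74] [-5.95  4.1  -2.69] M 1.4536868624373618
scene 29 [235.8 199.2] 45 46.696094888177825 159.15548414934997
scene 29 [235.8 199.2] 76 29.552406419072202 142.35930905249484
scene 29 [235.8 199.2] 108 19.686578352878858 97.32456578040109
scene 2 [241.  197.5] 45 58.488345530843496 147.43313622071213
scene 2 [241.  197.5] 76 43.473849586263555 131.64706825643444
scene 2 [241.  197.5] 108 34.42331516008531 103.14815730685056
scene 10 [226.  198.9] 45 46.45857047992051 -165.66966648341418
scene 10 [226.  198.9] 76 26.409739222061823 -159.48472047326015
scene 10 [226.  198.9] 108 7.913020954828961 -118.72017244635751
scene 4 [222.2 204. ] 45 35.36908318959434 -141.8201957312563
scene 4 [222.2 204. ] 76 20.918985790543047 -112.54764856516715
scene 4 [222.2 204. ] 108 20.795165441789436 -53.40198992918483
scene 187 [229. 216.] 45 12.330611066158431 -7.641969824870462
scene 187 [229. 216.] 76 30.848547175973422 0.5928117438649543
scene 187 [229. 216.] 108 50.12823460789831 2.677024912423008
side 72 [271.6 164.6] 45 98.30818692892777 -73.43935434213712
side 72 [271.6 164.6] 76 54.23988175623831 -83.27671945782971
side 72 [271.6 164.6] 108 20.13717673139116 -142.70499486801825
side 254 [255.5 179.6] 45 30.858025623113782 -9.327441880800171
side 254 [255.5 179.6] 76 32.54789137850305 74.54995106433901
side 254 [255.5 179.6] 108 70.2883643164545 101.33196782627955
side 2 [270.5 172.5] 45 58.09643652708942 -79.10942498503137
side 2 [270.5 172.5] 76 20.86500677386408 -118.4255620683191
side 2 [270.5 172.5] 108 38.20656092212974 145.57421971512815
```

```bash
S="
from h import *
s=get_state();T=tool();j=T[:3,3]+T[:3,:3]@[-102.1,0.1,0];f=s['wrist_force'];r=(T[:2,3]-[567.9,-19.4])/1000
print('ang',np.degrees(np.arctan2(T[1,0],T[0,0])),T[:2,3],j[:2],s['torque'],f,'M',s['torque'][2]+r[0]*f[1]-r[1]*f[0])"; python3 -m handwheel '[[-0.003,0.07,0,0.17],[0,0,0,0]]' - 70|grep zz; python3 -c "$S"; python3 -m handwheel '[[-0.003,0.08,0,0.17],[0,0,0,0]]' - 70|grep zz; python3 -c "$S"
python3 -m handwheel '[[-0.003,0.08,0,0.17],[0,0,0,0],[0,0,0,0]]' - 70|grep zz; python3 -c "$S"
```

```text
ang 41.45801533304615 [642.23  48.83] [565.78 -18.84] [0.94 1.24 0.97] [-6.89  4.59 -2.73] M 1.7838815634824652
ang 40.05366326847831 [643.47  47.16] [565.39 -18.62] [1.18 1.52 1.04] [-6.9   5.27 -1.81] M 1.8964776120716937
ang 38.652509894305034 [644.69  45.33] [565.01 -18.52] [1.38 1.67 1.22] [-8.07  6.57 -1.8 ] M 2.249908981501067
```

```bash
S="
from h import *
s=get_state();T=tool();j=T[:3,3]+T[:3,:3]@[-102.1,0.1,0];f=s['wrist_force'];d=np.array([567.8-j[0],-19.4-j[1]])
print('ang',np.degrees(np.arctan2(T[1,0],T[0,0])),T[:3,3],j[:2],s['torque'],f,'corr tool xy',d@T[:2,:2])
im,cam=grab('wrist');h,s,v=hsv(im);z=T[2,3]+49.6
m=((s<60)&(v>140)).astype(np.uint8);B=[b for b in blobs(m,150) if 180<b[1][0]<330];B=max(B,key=lambda b:b[0])
ys,xs=np.nonzero(B[3]);L=(cast(np.c_[xs,ys],z,cam)-T[:2,3])@T[:2,:2];print('xmax',L[:,0].max())
for x in (20,36,52,60):
    k=L[abs(L[:,0]-x)<.7,1]
    if len(k):print(x,(k.min()+k.max())/2,k.max()-k.min())"; echo "$S">st.py
python3 -m handwheel '[[-0.004,-0.15,0,-0.393],[-0.004,-0.15,0,-0.393],[-0.004,-0.15,0,-0.393],[-0.004,-0.15,0,-0.393],[-0.004,-0.15,0,-0.393],[0,0,0,0],[0,0,0,0]]' - 70|grep zz; python3 st.py
```

```text
ang 55.07847095026619 [626.29  62.33  22.61] [567.92 -21.44] [ 0.51  0.77 -0.47] [-3.79  2.49 -2.53] corr tool xy [ 1.61 -1.27]
xmax 67.77029374254664
20 -0.18792559466674952 18.237155118685735
36 -0.1929481996990905 17.62745875926959
52 0.3341843052232871 18.804149126980626
60 0.32216124703378846 19.16646598242331
```

```bash
python3 -m handwheel '[[0.04,-0.03,0,0],[0,0,0,0]]' - 70; python3 -m handwheel '[[0.1,0,0,0],[0.2,0,0,0],[0.2,0,0,0],[0,0,0,0]]' - 70;  python3 st.py
```

```text
time_s: 24.88
tool_pos: [625.9, 62.6, 22.4]
tcp_rot: [0.001, 0.886, 0.463, -0.001]
wrist_force: [-3.8, -3.1, -3.4]
finger_gap: 18.6
grasp_force: 69.0
time_s: 25.38
tool_pos: [639.6, 83.0, 23.1]
tcp_rot: [0.0, 0.886, 0.464, 0.002]
wrist_force: [-1.0, 2.1, -3.6]
finger_gap: 18.7
grasp_force: 69.0
ang 55.33484296871506 [639.59  83.01  23.06] [581.6   -1.02] [ 0.41  0.05 -0.19] [-0.99  2.13 -3.58] corr tool xy [-22.97  -0.9 ]
xmax 67.94304670059952
20 -0.2995454090042555 18.223367056058805
36 -0.4880303801194872 18.00424141183666
52 -0.29459196117120534 19.14835178614776
60 -0.1336995447814946 19.182337222627638
```

Sliding out freely. I'll finish pulling clear, rise, and check the marks.

```bash
python3 -m handwheel '[[0.3,0,0,0],[0.4,0,0,0],[0.4,0,0,0],[0.2,0,0,0],[0,0,-0.4,0],[0,0,-0.8,0],[0,0,-0.8,0],[0,0,-0.2,0],[0,0,0,0],[0,0,0,0]]' - 70; python3 - <<'E'
from h import *
sc,cam=grab("scene");sd,_=grab("side");cv2.imwrite("pics/sc13.png",sc)
r=lambda x:cv2.resize(x,(400,400),interpolation=cv2.INTER_CUBIC)
cv2.imwrite("pics/m13.png",np.hstack([r(sc[180:230,205:255]),r(sd[145:205,235:295])]))
h,s,v=hsv(sc);nut=np.array([567.9,-19.4])
for a,cc,b,_ in blobs((s<80)&(v>150),2):
    if abs(cc[0]-226)<14 and abs(cc[1]-203)<10:
        for z in(45,76,108):
            d=cast(cc,z,cam)[0]-nut;print(a,cc,z,np.linalg.norm(d),np.degrees(np.arctan2(d[1],d[0])))
E
```

```text
time_s: 26.68
tool_pos: [666.1, 123.6, 109.2]
tcp_rot: [-0.0, 0.886, 0.463, -0.001]
wrist_force: [0.2, -0.0, -3.2]
finger_gap: 18.8
grasp_force: 69.2
11 [225.7 199.1] 45 46.023899302316494 -164.44588830396106
11 [225.7 199.1] 76 26.10177673072913 -157.298779612069
11 [225.7 199.1] 108 8.355905149967164 -112.27580489366244
7 [221.9 204.3] 45 35.11285893877547 -139.7551303650648
7 [221.9 204.3] 76 21.317472748193484 -109.30899808447886
7 [221.9 204.3] 108 21.980479587634385 -52.63186887305185
15 [217. 208.] 45 38.98056163398555 -111.94336932406436
15 [217. 208.] 76 33.550959528039904 -81.71854623188167
15 [217. 208.] 108 39.0760427555762 -50.49602668472681
```

View pics/m13.png

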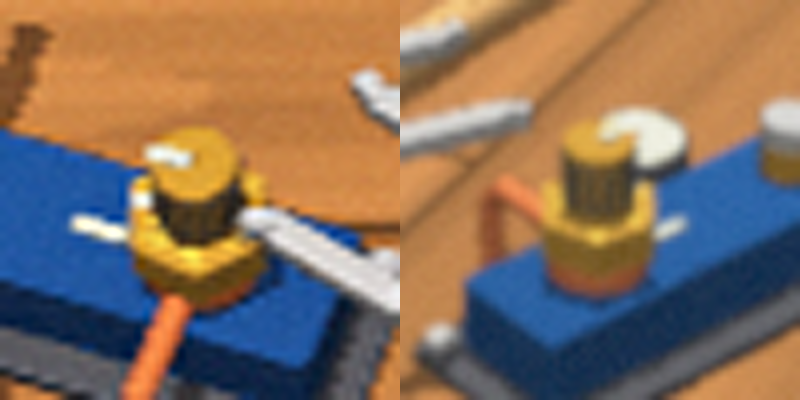

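The hexagon mark (−109.3°), collar mark (−112°) and block mark (−110±2°) line up, so the nut is fully tight. Now the wrench goes back to the rest.

```bash
python3 -m handwheel '[[0,0,0,-0.7],[0,0,0,-0.8],[0,0,0,-0.8],[0,0,0,-0.82]]' - 70 >/dev/null; python3 -m handwheel '[[0.3,-0.4,0,0],[0.5,-0.8,0,0],[0.6,-0.9,0,0],[0.6,-0.9,0,0],[0.6,-0.9,0,0],[0.45,-0.8,0,0],[0.25,-0.4,0,0],[0.07,-0.16,0,0],[0,0,0,0],[0,0,0,0]]' - 70;  python3 st.py; python3 - <<'E'
from h import *
im,cam=grab("wrist");cv2.imwrite("pics/w14.png",im);h,s,v=hsv(im)
wm=(h>14)&(h<28)&(s>60)&(s<150)&(v>130)
for P in ([471.05,255.23],):
    e=np.array([np.cos(np.radians(-98.7)),np.sin(np.radians(-98.7))]);n=np.array([-e[1],e[0]])
    print("pred bar -75 ends px",proj([[*(np.array(P)-75*e+k*50*n),24] for k in(-1,1)],cam))
for a,cc,b,_ in blobs(wm,150):print(a,cc,b,cast(cc,24,cam))
E
```

```text
time_s: 28.52
tool_pos: [479.0, 285.2, 110.7]
tcp_rot: [0.001, 0.755, 0.655, 0.0]
wrist_force: [-0.5, -0.5, -3.0]
finger_gap: 18.7
grasp_force: 69.1
ang 81.89356257344323 [478.96 285.18 110.65] [464.66 184.09] [ 0.13 -0.01  0.07] [-0.48 -0.53 -2.99] corr tool xy [-186.91  130.8 ]
xmax 67.81630773345815
20 0.08760215137258065 18.233463932211166
36 0.07875402571435064 18.350755814065067
52 -0.09977519193108009 18.0912986249318
60 0.0750788407230143 18.117848861349838
pred bar -75 ends px [[183.49 131.96]
 [316.67 133.39]]
9571 [41.2 60. ] [0, 0, 98, 124] [[342.78 400.78]]
4736 [122.3  39. ] [83, 0, 81, 92] [[403.16 406.09]]
3674 [221.8  30.6] [169, 0, 100, 100] [[472.98 401.61]]
3102 [339.7 159.5] [321, 14, 41, 273] [[547.48 299.57]]
3127 [395.8 209.7] [375, 100, 47, 198] [[588.86 252.78]]
1267 [203.8 133.9] [182, 119, 45, 30] [[447.8  333.37]]
963 [298.2 132.9] [282, 118, 35, 30] [[518.12 324.12]]
483 [ 10.5 133.8] [0, 123, 24, 22] [[304.05 353.88]]
4286 [165.4 232.8] [132, 179, 63, 108] [[402.52 259.31]]
1212 [506.2 280.4] [496, 194, 16, 160] [[679.72 176.12]]
9023 [ 73.9 271. ] [0, 202, 145, 147] [[319.11 236.38]]
821 [ 22.3 261.6] [0, 253, 47, 18] [[278.94 250.87]]
225 [113.1 340.9] [102, 328, 23, 26] [[334.37 164.13]]
```

```bash
python3 -m handwheel '[[0.03,-0.09,0.4,0],[0,0,0.7,0],[0,0,0.7,0],[0,0,0.6,0],[0,0,0.4,0],[0,0,0.2,0],[0,0,0.06,0],[0,0,0,0]]' - 70; python3 -m handwheel '[[0,0,0.05,0],[0,0,0,0]]' - 70
```

```text
time_s: 29.62
tool_pos: [474.6, 288.4, -11.3]
tcp_rot: [0.0, 0.755, 0.656, 0.001]
wrist_force: [-0.1, -0.4, -3.8]
finger_gap: 18.6
grasp_force: 69.1
time_s: 29.88
tool_pos: [474.3, 288.3, -13.5]
tcp_rot: [0.0, 0.754, 0.656, 0.0]
wrist_force: [0.8, -0.2, -2.7]
finger_gap: 18.6
grasp_force: 69.1
```

```bash
python3 -m handwheel '[[0,0,0.03,0],[0,0,0,0]]' - 70|grep -E "pos|wrist"; python3 -m handwheel '[[0,0,0.03,0],[0,0,0,0]]' - 70|grep -E "pos|wrist"
```

```text
tool_pos: [474.2, 288.2, -15.0]
wrist_force: [-0.2, -0.3, -2.5]
tool_pos: [474.2, 288.3, -15.6]
wrist_force: [-0.4, -0.6, 4.0]
```

```bash
python3 -m handwheel '[[0,0,0,0],[0,0,0,0],[0,0,0,0],[0,0,0,0],[0,0,0,0],[0,0,-0.3,0],[0,0,-0.7,0],[0,0,-0.8,0],[0,0,-0.8,0],[0,0,-0.8,0],[-0.5,0,-0.8,0],[-0.6,0,-0.5,0]]' 1 40; python3 -m handwheel '[[0,0,0,0],[0,0,0,0]]' |grep pos; python3 - <<'E'
from h import *
im,cam=grab("wrist");cv2.imwrite("pics/w15.png",im);h,s,v=hsv(im)
m=((s<60)&(v>140)).astype(np.uint8);e=np.array([np.cos(np.radians(-98.7)),np.sin(np.radians(-98.7))]);n=np.array([-e[1],e[0]]);o=np.array([471.05,255.23])
for a,cc,b,mm in blobs(m,400):
    ys,xs=np.nonzero(mm);P=cast(np.c_[xs,ys],34,cam)-o;t=P@e;w=P@n;print(a,cc,b,"t",t.min(),t.max(),"w",w.min(),w.max())
    for k in(-95,-80,-60,-40,0,30,45,70,90):
        q=w[abs(t-k)<.8]
        if len(q):print(k,q.min(),q.max())
E
```

```text
time_s: 31.88
tool_pos: [468.5, 244.8, 174.2]
tcp_rot: [0.0, 0.754, 0.657, 0.002]
wrist_force: [-0.1, -0.4, -0.5]
finger_gap: 85.7
grasp_force: 0.0
tool_pos: [467.9, 245.4, 171.9]
3990 [254.7 173.3] [217, 47, 75, 213] t -101.0714611906198 95.86362518452954 w -36.58093660332483 36.397364971252486
-95 -12.38421079285585 6.325116058838745
-80 -10.583916427928186 6.665623056866807
-60 -10.45221868356136 7.109687915157336
-40 -10.315668242533325 5.764040430767076
0 3.81643666140135 7.514488538608956
30 -35.44994111841783 32.83927467760955
45 -35.66748104334704 34.42715050647054
70 -36.02696543711354 34.50406405634615
90 -35.32697609800555 36.350940001163714
```

The wrench lies flat and lengthwise on the rest, within about 1 mm and 1–2° of centre, and is released. Now to the valve lever.

```bash
python3 -m handwheel '[[-0.5,0.07,0,0],[-0.9,0.12,0,0],[-1,0.13,0,0],[-1,0.13,0,0],[-1,0.13,0,0],[-1,0.13,0,0],[-1,0.13,0,0],[-0.9,0.12,0,0],[-0.7,0.09,0,0],[-0.4,0.05,0,0],[-0.17,0.03,0,0]]' 1 40|grep zz; python3 -m handwheel '[[0,0,0,0.8],[0,0,0,1],[0,0,0,1],[0,0,0,1],[0,0,0,1],[0,0,0,1],[0,0,0,1],[0,0,0,1],[0,0,0,1],[0,0,0,1],[0,0,0,1],[0,0,0,1]]'; python3 -m handwheel '[[0,0,0,0],[0,0,0,0]]' >/dev/null; python3 - <<'E'
from h import *
im,cam=grab("wrist");cv2.imwrite("pics/w16.png",im);h,s,v=hsv(im);T=tool();print(np.degrees(np.arctan2(T[1,0],T[0,0])),T[:3,3])
print(get_state()["joints"])
print("pred",proj([[465,-100.5,79],[531.5,-123.2,79]],cam))
for a,cc,b,mm in blobs(((h<6)|(h>174))&(s>130)&(v>80),100):
    print(a,cc,b,cast(cc,79,cam));r=cv2.minAreaRect(np.argwhere(mm)[:,::-1].astype(np.float32));box=cast(cv2.boxPoints(r),79,cam);print(box)
E
```

```text
time_s: 35.05
tool_pos: [465.4, -99.8, 171.6]
tcp_rot: [-0.0, 0.986, -0.17, -0.0]
wrist_force: [1.0, -0.7, 0.4]
finger_gap: 85.4
grasp_force: 0.0
-19.208830271006956 [ 465.39 -100.7   171.74]
[-0.33  0.52  0.71  2.04 -0.5   0.75 -1.22]
pred [[255.1  186.83]
 [254.69  95.74]]
1075 [260.4 182.1] [250, 149, 21, 68] [[ 467.31 -105.78]]
[[ 494.72 -106.32]
 [ 491.11 -119.12]
 [ 437.87 -104.65]
 [ 441.64  -91.12]]
2175 [199.2 249.8] [153, 223, 93, 54] [[428.51 -37.81]]
[[436.25   4.97]
 [442.25 -77.71]
 [420.91 -78.16]
 [414.1    6.14]]
```

```bash
python3 -m handwheel '[[0.06,0.1,0.2,0],[0,0,0.6,0],[0,0,0.7,0],[0,0,0.7,0],[0,0,0.6,0],[0,0,0.4,0],[0,0,0.19,0],[0,0,0,0],[0,0,0,0]]' 1 40; python3 -m handwheel '[[0,0,0,0],[0,0,0,0],[0,0,0,0],[0,0,0,0],[0,0,0,0],[0,0,0,0],[0,0,0,0]]' -1 30
```

```text
time_s: 36.48
tool_pos: [466.7, -106.0, 36.6]
tcp_rot: [0.0, 0.986, -0.168, 0.0]
wrist_force: [0.0, 0.0, -0.2]
finger_gap: 85.1
grasp_force: 0.0
time_s: 37.35
tool_pos: [466.5, -105.0, 36.4]
tcp_rot: [-0.001, 0.986, -0.168, 0.0]
wrist_force: [0.4, 3.2, 5.2]
finger_gap: 13.9
grasp_force: 29.1
```

```bash
python3 -m handwheel '[[0.0145,0.223,0,-0.867],[0.0145,0.223,0,-0.867],[0.0145,0.223,0,-0.867],[0.0145,0.223,0,-0.867],[0,0,0,0]]' - 30;python3 -m handwheel '[[0.0145,0.223,0,-0.867],[0.0145,0.223,0,-0.867],[0.0145,0.223,0,-0.867],[0.0145,0.223,0,-0.867],[0,0,0,0]]' - 30; python3 -c "
from h import *
T=tool();print(np.degrees(np.arctan2(T[1,0],T[0,0])),get_state()['joints'],get_state()['torque'])"
```

```text
time_s: 37.98
tool_pos: [465.7, -139.0, 36.3]
tcp_rot: [-0.001, 0.996, 0.093, 0.001]
wrist_force: [3.5, 7.3, 3.5]
finger_gap: 13.1
grasp_force: 35.6
time_s: 38.6
tool_pos: [481.6, -169.1, 36.3]
tcp_rot: [-0.002, 0.938, 0.346, 0.002]
wrist_force: [5.6, 10.9, 3.4]
finger_gap: 13.5
grasp_force: 33.9
40.53984898502162 [ 0.16  0.71  0.19  2.05 -0.32  0.41 -0.26] [ 2.3  -1.17  0.46]
```

```bash
C="
from h import *
s=get_state();T=tool();print(np.degrees(np.arctan2(T[1,0],T[0,0])),T[:3,3],s['wrist_force'],s['torque'][2], 'f tool',s['wrist_force'][:2]@T[:2,:2])"
python3 -m handwheel '[[0.04,0.223,0,-0.867],[0.03,0.223,0,-0.867],[0.0145,0.223,0,-0.867],[0,0,0,0]]' - 30|grep zz;python3 -c "$C"; python3 -m handwheel '[[0.01,0.19,0,-0.75],[0,0,0,0],[0,0,0,0]]' - 30|grep zz; python3 -c "$C"
```

```text
62.85535216470261 [ 501.64 -184.19   36.24] [ 1.58 10.63  7.67] 0.41392012057676353 f tool [10.18 -3.44]
69.24159075192668 [ 508.37 -187.     36.28] [ 0.87 11.62  6.27] 0.34293018511676143 f tool [11.18 -3.31]
```

```bash
C="
from h import *
s=get_state();T=tool();print(np.degrees(np.arctan2(T[1,0],T[0,0])),T[:3,3],s['torque'][2], 'f tool',s['wrist_force'][:2]@T[:2,:2])"
python3 -m handwheel '[[0.01,0.05,0,-0.2],[0,0,0,0]]' - 30|grep zz;python3 -c "$C"; python3 -m handwheel '[[0.01,0.05,0,-0.2],[0,0,0,0]]' - 30|grep zz; python3 -c "$C";python3 -m handwheel '[[0.01,0.05,0,-0.1],[0,0,0,0]]' - 30|grep zz; python3 -c "$C"
```

```text
70.81904829046617 [ 508.67 -187.16   36.23] -0.1282048026045633 f tool [10.14 -6.4 ]
72.35699429850182 [ 508.64 -187.16   36.2 ] -0.8343715231337219 f tool [10.25 -9.7 ]
73.18667566777019 [ 508.65 -186.99   36.12] -0.8321445404740488 f tool [  8.76 -12.01]
```

```bash
python3 -m handwheel '[[0,-0.05,0,0.25],[0,0,0,0]]' - 30|grep force; python3 -m handwheel '[[0,0,0,0],[0,0,0,0],[0,0,0,0],[0,0,0,0],[0,0,-0.4,0],[0,0,-0.8,0],[0,0,-0.8,0],[0,0,-0.8,0],[0,0,-0.4,0],[0,0,0,0],[0,0,0,0]]' 1; python3 - <<'E'
from h import *
im,cam=grab("wrist");cv2.imwrite("pics/w20.png",im);h,s,v=hsv(im)
for a,cc,b,mm in blobs(((h<6)|(h>174))&(s>130)&(v>80),200):
    r=cv2.minAreaRect(np.argwhere(mm)[:,::-1].astype(np.float32));bx=cast(cv2.boxPoints(r),79,cam);e=[bx[1]-bx[0],bx[2]-bx[1]];d=max(e,key=np.linalg.norm)
    print("red",a,cc,b,cast(cc,79,cam),"dir",np.degrees(np.arctan2(d[1],d[0])))
for a,cc,b,_ in blobs((s<60)&(v>150),20):print(a,cc,b,cast(cc,8,cam),cast(cc,79,cam))
sc,cs=grab("scene");cv2.imwrite("pics/sc20.png",sc);H,S,V=hsv(sc);nut=np.array([567.9,-19.4])
for a,cc,b,mm in blobs(((H<6)|(H>174))&(S>150)&(V>90),20):print("scene red",a,cc,b,cast(cc,77,cs))
for a,cc,b,_ in blobs((S<80)&(V>150),2):
    d=cast(cc,76,cs)[0]-nut
    if np.linalg.norm(d)<30:print("mark",a,cc,np.degrees(np.arctan2(d[1],d[0])),cast(cc,108,cs)-nut)
a0=cv2.imread("pics/scene0.png")
for n,(y0,y1,x0,x1) in dict(jar=(150,190,105,140),bottle=(235,275,330,362),hammer=(262,306,120,230)).items():
    print(n,np.abs(a0[y0:y1,x0:x1].astype(int)-sc[y0:y1,x0:x1]).mean())
E
```

```text
wrist_force: [-5.5, 10.8, 13.4]
grasp_force: 30.4
time_s: 41.85
tool_pos: [511.0, -191.6, 163.3]
tcp_rot: [-0.001, 0.813, 0.582, -0.001]
wrist_force: [0.9, 0.1, -0.3]
finger_gap: 85.4
grasp_force: 0.0
red 2596 [78.  38.5] [43, 0, 68, 85] [[430.29 -48.96]] dir -85.56544069730136
red 1138 [249.3 184.2] [241, 150, 18, 69] [[ 508.95 -185.67]] dir -108.61186514986142
108 [251.    5.5] [247, 0, 9, 12] [[555.49 -51.58]] [[550.62 -68.22]]
2238 [332.5  57.6] [307, 30, 52, 56] [[ 611.2  -115.13]] [[ 594.12 -117.85]]
33 [249.5  79.4] [242, 78, 15, 4] [[ 534.47 -108.67]] [[ 534.19 -112.81]]
382 [259.   98.9] [250, 80, 18, 39] [[ 537.22 -127.76]] [[ 536.35 -127.72]]
133 [289.9 166.9] [284, 161, 13, 13] [[ 545.43 -198.25]] [[ 542.76 -182.77]]
778 [204.4 333.2] [177, 319, 58, 31] [[ 397.73 -349.48]] [[ 427.4  -300.88]]
scene red 251 [231.8 171.8] [216, 168, 33, 10] [[450.08 -14.18]]
scene red 97 [170.2 189.9] [162, 186, 18, 9] [[ 511.58 -186.58]]
scene red 87 [348.4 246.3] [344, 241, 10, 12] [[695.07 293.52]]
mark 11 [225.7 199.1] -157.298779612069 [[-3.17 -7.73]]
mark 7 [221.9 204.3] -109.30899808447886 [[ 13.34 -17.47]]
jar 5.342619047619047
bottle 2.5575520833333334
hammer 2.6925619834710743
```

```bash
python3 - <<'E'
from h import *
for f in("scene0","sc20"):
    im=cv2.imread(f"pics/{f}.png");h,s,v=hsv(im)
    for a,cc,b,_ in blobs((s<40)&(v>110),40):
        if cc[0]<140 and cc[1]>100 or 285<cc[0]<360:print(f,a,cc,b)
hand_in();print("done",get_state()["time_s"])
E
```

```text
scene0 341 [121.9 167. ] [112, 156, 22, 26]
scene0 458 [318.3 187.7] [290, 176, 67, 22]
sc20 348 [122.1 167.1] [112, 155, 23, 27]
sc20 452 [319.8 185.2] [291, 173, 67, 22]
sc20 61 [341.9 265.9] [334, 259, 19, 12]
the job is handed in; nothing more can be done
the job is handed in; nothing more can be done
```

The job is done and handed in at about 42 s of robot time: nut finger-tight by hand, then wrenched to its stop with the marks lined up; wrench back on its rest; air lever swung its full quarter turn; jar, bottle and hammer unmoved in the scene pictures, and the screwdriver never touched.

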